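Load the saggar and hold the burner's pilot valve open

TASK

Push the fireclay box along the rollers, without lifting it, until it stands fully home against the back of the brick bay. Then take the black bar-grip knob, turn it so that its nose points the same way as the valve's lug (the side of the stem's flat), push it fully onto the valve's D-shaped stem and press the sprung stem down for the pilot, most of its 8 mm stroke. Finish while holding: the gripper must still be on the knob, keeping the stem pressed down, when you stop; leave the other things on the table where they are.

Things in the scene. Friction and masses are not known exactly. Their poses are not given: they have to be found in the camera images.
- rollerway: fixed row of free-turning steel rollers along its y axis, a bay of pale firebricks at its +y end (robot's left). Origin on the table, mid-width. Roller tops z = 55 mm, from y = -282 to +150 mm, the -y end open; side rails: inner faces x = +-45 mm, outer +-53 mm, tops z = 63 mm
- bay_home (a point): in the bay, on the roller tops: where the box's origin is when it touches the back wall; axes as rollerway. The bay is open above and to -y: side walls at x = +-46 to +-86 mm, y = -40 to +50 mm from here, back wall's face at y = +50 mm; brick tops 125 mm above the table
- saggar: open fireclay box with two little cups in it, on the rollers: 80 mm in x, 100 mm in y (along the row), 70 mm tall, walls 8 mm, 0.5 to 1 kg. Origin at the centre of its underside. It rolls along the row under less than 3 N and stays where it is left. Home, its rear end stands 10 mm out of the bay
- knob: black valve knob standing on the table, bore down, 0.09 kg; origin: centre of its underside. Round skirt 52 mm across, z = 0 to 26 mm; on it an upright bar grip 14 mm thick (in y), 42 mm long plus a wedge nose to x = +34 mm, z = 26 to 50 mm. The D bore's flat is on the nose's side (+x), 4.3 mm from the axis; bore 15.8 mm across, 18 mm deep
- knob_seat (a point): roof of the knob's bore, on its axis, 18 mm above its underside; it meets stem_tip when the knob is fully on; axes as knob
- valve: fixed round brass burner valve, 72 mm across, upright, origin on the table on the stem's axis, top face 60 mm high; a copper pipe leaves on its -x side (to x = -86 mm); a brass lug 10 mm wide stands at its rim on the +x side, x = 31 to 45 mm, to z = 70 mm: the stem's flat faces the lug
- stem_tip (a point): top centre of the upright steel D stem, 90 mm above the table when not pressed. Stem 14 mm across with one flat 3.5 mm from the axis, facing this point's +x (= valve's +x); rim chamfered 2 mm, 2.5 mm deep. It does not rotate. The point goes down with the stem
- stem (a joint): how far the stem is pressed down, 0 to 0.008 m; sprung: starts to move at about 6.3 N, takes about 11 N at 5.5 mm and 13.5 N at the stop; comes up again when released. Fully pressed, the knob's skirt is still 4 mm off the valve's top face
- kiln_post: pale kiln post, upright cylinder 32 mm across, 50 mm tall; bystander, origin under its centre
- round_knob: small plain round black knob without bar or nose, 40 mm across, 24 mm tall (not the one to fit); bystander, origin under its centre
- mug: white mug, 72 mm across, 80 mm tall; bystander, origin under its centre
- bowl: terracotta bowl, 100 mm across, 45 mm tall; bystander, origin under its centre
- glaze_jar: jar with white cap, 64 mm across, 85 mm tall; bystander, origin under its centre
- brush: wooden brush lying on the table, about 200 mm long; bystander
- brick: half firebrick 110 x 60 x 62 mm; bystander, origin under its centre

How it is judged:
On the way, in this order (a step that is already met when the one before it is completed fails the run):
1. the fireclay box stands home in the bay (y of saggar in the frame of rollerway above 0.092 m and z of saggar in the frame of rollerway below 0.06 m and angle between saggar's own z axis and vertical below 0.08 rad), for 0.2 s.
2. the knob is fully on the stem (z of knob_seat in the frame of stem_tip below 0.003 m and horizontal distance between knob_seat and stem_tip below 0.004 m and angle between the x axis of knob and the x axis of stem_tip, either way round below 0.6 rad and angle between knob's own z axis and vertical below 0.12 rad), for 0.2 s.
At the end, for the whole second after the job is handed in: Box on the rollers within 8 mm of the bay's back wall, not tipped; knob on the stem, bore roof within 3 mm of the stem's tip, axes within 4 mm, flats within 0.6 rad; stem pressed more than 5 of its 8 mm and the fingers still on the knob with more than 3 N (all of step 1 and all of step 2 and value of joint stem above 0.005 m and contact force between the fingers and knob above 3 N); the arm keeps its last pose, push and grip.
It fails at once if the fireclay box is lifted off the rollers or tipped (z of saggar in the frame of rollerway above 0.075 m or angle between saggar's own z axis and vertical above 0.3 rad).
It fails at once if another thing on the table is pushed more than 25 mm away (distance of any of kiln_post, round_knob, mug, bowl, glaze_jar, brush, brick from where it was at the start of the episode above 0.025 m).
It also fails if it takes over 51 s, if anything falls off the work surface, if the arm or the gripper's body presses on something with over 40 N, if the wrist force passes 120 N, or if a joint passes its speed limit or range.

ROBOT

A 6-joint arm with a two-finger parallel gripper is mounted at the origin on the work surface. World frame = base frame: x ahead of the robot, y to its left, z up, the work surface at z = 0. Lengths are in m, angles in rad, forces in N, time in s.
With the tool pointing down it reaches from about 0.375 to 0.925 m from the base axis. Payload 5.7 kg.
Tool frame: the origin (TCP) lies on the front face of the gripper's body, between the roots of the fingers; the fingertips stand 80 mm ahead of it and the grasp point (between the pads) lies 61 mm ahead of it; y points along the fingers, x is the direction in which the jaws open and shut, and the axes are right-handed (so a half turn about y gives the same grasp; the last joint's range is limited). The gripper opens to 88 mm and grips with 3 to 60 N. Pads are 20 mm wide; open, the fingers measure 115 mm over their backs; the gripper's body (75 mm by 178 mm) begins 61 mm behind the grasp point.
Start: joints at [1.056, 0.359, 1.51, -0, 1.272, -0.115], TCP at [0.234, 0.553, 0.303] pointing down, gripper open.
Joint ranges: [-2.97, 2.97], [-1.01, 2.36], [0.21, 2.38], [-0.96, 4.11], [0.2, 2.71], [-2.98, 2.98]. Speed limits (rad/s): [2.39, 2.39, 3.14, 3.14, 3.14, 3.14].

INTERFACE

Orientations are given as a unit quaternion [w, x, y, z].
In Python, from rig import arm, cams, spotter gives the robot as it stands.
- The arm moves only by the tool play_rows, never from a script. Its argument "increments" is a list of rows, each an object with "offset": the shift along the tool's x, y, z in mm, a list of three; "roll": the turn about the tool's y in rad. In form: [{"offset": [tx, ty, tz], "roll": roll}, ...]. A call has 1 to 8 rows; each row shifts and turns the commanded pose from where the row before left it, along the tool's axes as they then stand; what a row does not reach is not made up. A row lasts 1/8 s, in which the tool goes at most 62.5 mm and 10.7 degrees, less where a joint would pass 70% of its speed; a pose out of reach is approached as far as the arm can. A call with a gripper value outside its range is refused whole. "fingers" is the opening, from 0 (shut) to 1 (fully open), set as the call begins (left out, the last holds). The fingers move at their own pace and stop on an object; "force" is the grip in N (left out, the last holds). Time passes only in rows, so rows that do not move let the fingers close. It gives the time, the measured TCP pose, the force and the opening at its end, in the units of the state.
- arm.sense(): the state, without advancing time (a new reading comes with each control period).
- cams.capture(name): name is "scene" or "top" or "wrist"; returns a dict with "color" (400x640x3 uint8, red, green, blue), "range_z" (400x640 float32, m along the optical axis (not along the pixel's ray), 0 where there is no reading), "fx", "fy", "cx", "cy" (pixels), "world_to_cam" (4x4, takes a point from world to camera coordinates). Camera axes: x right, y down, z forward; pixel columns grow to the right and rows downward; lengths in m; the calibration is good to about 2 mm. A picture is of the moment at which its call begins.
- arm.close_job(): hands the job in, once; it reports no verdict.
Trained networks look in a picture, given as the dict that the camera call returned (one of the last four; its "shot" number tells which), for a name from the list of things; names that differ only in an ending like _2 or _b are one class to them, and where a whole thing is asked for, a point or a joint stands for the part that bears it (a point fixed in the world has none). Each returns a list of dicts, best first, with "score" (0 to 1); they miss things now and then, are a little off and sometimes report something else, mostly with a low value. They report only what shows in the picture. A call takes as long as a camera call.
- spotter.boxes_of(picture, label): "position" ([row, column] in pixels, amid what is visible of it).
- spotter.place_of(picture, label): "position" ([row, column] in pixels: a listed point, or the origin of a listed thing).
The state is a dict: "clock": time; "qpos": joint angles; "joint_vel": joint speeds; "joint_torque": joint torques, N m; "position": TCP position; "orientation": TCP orientation; "wrist_force": force on the tool from outside, world axes, zero at the start; "wrist_torque": the same for the moment, N m; "gripper_width": opening from 0.0 (shut) to 1.0 (fully open).
Only numpy, scipy, OpenCV 4.12 (cv2) and the standard library are available. Lean on these libraries where they do the work, as an engineer would, in place of code of your own. Each camera call takes 0.05 s, during which the arm holds its last target. There are 200 camera calls.

## Working session

There is one attempt and no reset: what is moved stays moved. The work goes in short steps, Python scripts to look and compute and a tool call to move; the robot and the scene stay as the last step left them, time stands still between calls to the robot, and variables do not carry over. Pictures are saved under pics/ and viewed, about 8 in all and at most 12, crops included, and the job is handed in when it is done.

Besides the shell and the picture viewer there is one more tool, called after "Request:" by a JSON object that holds its "fn" and its "kwargs". play_rows: Moves the arm, as the interface text tells. Its arguments: {"type":"object","properties":{"increments":{"type":"array","items":{"type":"object","properties":{"offset":{"type":"array","items":{"type":"number"}},"roll":{"type":"number"}}}},"fingers":{"type":"number"},"force":{"type":"number"}},"required":["increments"]}

```bash
mkdir -p pics; ls; cat > h.py <<'E'
import numpy as np, cv2
from rig import arm, cams, spotter
def px2w(p,r,c,d=None,z=None):
    T=np.linalg.inv(p["world_to_cam"]); ray=np.array([(c-p["cx"])/p["fx"],(r-p["cy"])/p["fy"],1])
    if d is None and z is None: d=p["range_z"][int(round(r)),int(round(c))]
    if z is not None: d=(z-T[2,3])/(T[:3,:3]@ray)[2]
    return T[:3,:3]@(ray*d)+T[:3,3]
def cloud(p):
    v,u=np.mgrid[0:400,0:640]; d=p["range_z"]
    T=np.linalg.inv(p["world_to_cam"])
    P=np.stack([(u-p["cx"])/p["fx"]*d,(v-p["cy"])/p["fy"]*d,d],-1)
    return P@T[:3,:3].T+T[:3,3]
def save(p,n): cv2.imwrite("pics/"+n,cv2.cvtColor(p["color"],cv2.COLOR_RGB2BGR))
E
python3 - <<'E'
from h import *
np.set_printoptions(precision=4,suppress=True)
for n in ("scene","top"):
    p=cams.capture(n); save(p,n+"0.png")
    print(n,np.linalg.inv(p["world_to_cam"])[:3,3])
    for l in ["rollerway","bay_home","saggar","knob","knob_seat","valve","stem_tip","kiln_post","round_knob","mug","bowl","glaze_jar","brush","brick"]:
        zz=dict(knob_seat=.018,stem_tip=.09,bay_home=.055,saggar=.055).get(l,0)
        for o in spotter.place_of(p,l)[:2]:
            r,c=o["position"]; print(l,round(o["score"],2),np.round([r,c]),px2w(p,r,c,z=zz))
s=arm.sense();print(s["position"],s["orientation"],s["clock"])
E
```

```text
pics
scene [1.3734 0.6189 0.7008]
rollerway 0.75 [229. 299.] [0.6124 0.0088 0.    ]
rollerway 0.25 [180. 330.] [ 0.317  -0.0838  0.    ]
bay_home 0.91 [227. 325.] [0.6238 0.1097 0.055 ]
bay_home 0.73 [232. 296.] [0.6874 0.0582 0.055 ]
saggar 0.64 [198. 260.] [ 0.6156 -0.1386  0.055 ]
saggar 0.4 [270. 271.] [0.8418 0.1059 0.055 ]
knob 0.47 [179. 265.] [ 0.4476 -0.2736  0.    ]
knob_seat 0.43 [173. 270.] [ 0.4291 -0.2651  0.018 ]
stem_tip 0.58 [177. 334.] [0.4296 0.0073 0.09  ]
kiln_post 0.66 [192. 313.] [ 0.4191 -0.081  -0.    ]
round_knob 0.58 [232. 392.] [0.4663 0.2369 0.    ]
mug 0.81 [246. 223.] [ 0.7992 -0.1113  0.    ]
bowl 0.97 [267. 272.] [ 0.7867  0.0567 -0.    ]
glaze_jar 0.95 [222. 192.] [ 0.774  -0.2699  0.    ]
brush 0.58 [234. 428.] [0.4116 0.3243 0.    ]
brick 0.91 [295. 404.] [0.6746 0.3753 0.    ]
top [0.4428 0.0736 1.0717]
rollerway 0.59 [188. 338.] [ 0.6167  0.0056 -0.    ]
bay_home 0.82 [181. 296.] [0.622  0.1028 0.055 ]
saggar 0.95 [181. 403.] [ 0.6211 -0.135   0.055 ]
knob 0.56 [260. 455.] [ 0.448  -0.2616 -0.    ]
knob_seat 0.74 [261. 457.] [ 0.4441 -0.2596  0.018 ]
valve 0.96 [262. 334.] [ 0.4441  0.0168 -0.    ]
stem_tip 0.62 [264. 341.] [0.4397 0.0068 0.09  ]
kiln_post 0.55 [261. 460.] [ 0.4443 -0.2713  0.    ]
kiln_post 0.47 [263. 372.] [ 0.4416 -0.0704  0.    ]
round_knob 0.68 [249. 240.] [0.4758 0.2318 0.    ]
mug 0.93 [113. 391.] [ 0.7964 -0.1229  0.    ]
bowl 0.68 [115. 319.] [0.7912 0.0484 0.    ]
glaze_jar 0.85 [126. 446.] [ 0.7653 -0.2553  0.    ]
glaze_jar 0.55 [179. 400.] [ 0.637  -0.1392  0.    ]
brush 0.94 [282. 195.] [0.4036 0.3312 0.    ]
brick 0.57 [165. 181.] [0.6715 0.3711 0.    ]
[0.2335 0.5527 0.3026] [-0.5893  0.5893  0.3907 -0.3908] 1.5
```

```bash
python3 - <<'E'
from h import *
from scipy.spatial.transform import Rotation as R
np.set_printoptions(precision=4,suppress=True)
q=arm.sense()["orientation"]; print(R.from_quat(np.r_[q[1:],q[0]]).as_matrix(), arm.sense()["wrist_force"])
p=cams.capture("top"); print(p["fx"],p["cx"],p["cy"])
P=cloud(p); np.save("P0.npy",P)
c=cv2.cvtColor(p["color"],cv2.COLOR_RGB2BGR)
a=cv2.resize(c[225:305,290:490],None,fx=4,fy=4,interpolation=cv2.INTER_CUBIC)
cv2.imwrite("pics/crop.png",a)
def blob(cx,cy,r,z0,z1):
    m=(np.hypot(P[...,0]-cx,P[...,1]-cy)<r)&(P[...,2]>z0)&(P[...,2]<z1)&(p["range_z"]>0)
    Q=P[m]; return len(Q),Q.mean(0),Q.min(0),Q.max(0),m
for nm,a in dict(bar=(.445,-.26,.05,.04,.06),skirt=(.445,-.26,.05,.015,.06),stem=(.44,.007,.03,.08,.1),valve=(.44,.007,.06,.05,.1),lug=(.44,.007,.06,.064,.075)).items():
    b=blob(*a); print(nm,*b[:4])
    if nm in("bar","lug") and b[0]>5:
        xy=P[b[4]][:,:2]; print(cv2.minAreaRect((xy*1000).astype(np.float32)))
E
```

```text
[[ 0.3892 -0.0001 -0.9211]
 [ 0.9211 -0.0001  0.3892]
 [-0.0001 -1.      0.    ]] [-0.152   0.5461  0.1877]
466.0496946698657 320.40778071778834 195.33678165290823
bar 173 [ 0.4496 -0.2615  0.0485] [ 0.4253 -0.2773  0.0401] [ 0.4756 -0.2497  0.0545]
((450.7541198730469, -261.98175048828125), (54.151878356933594, 15.8715181350708), 19.973447799682617)
skirt 422 [ 0.4462 -0.2587  0.0352] [ 0.4204 -0.2875  0.015 ] [ 0.476  -0.2385  0.0545]
stem 29 [0.4394 0.0101 0.0894] [0.4344 0.003  0.0857] [0.4448 0.0158 0.0952]
valve 901 [0.4412 0.0092 0.0608] [ 0.4044 -0.0252  0.0504] [0.4806 0.0442 0.0952]
lug 40 [ 0.466  -0.0065  0.0688] [ 0.409  -0.0179  0.064 ] [0.4806 0.0211 0.073 ]
((443.7559509277344, -1.5125045776367188), (34.59716033935547, 75.31913757324219), 81.55824279785156)
```

View pics/top0.png

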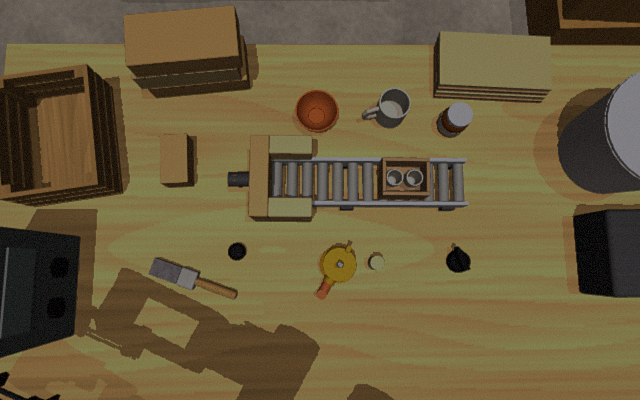

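View pics/crop.png

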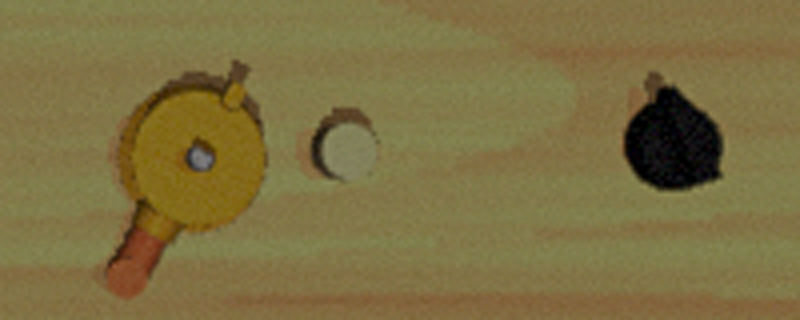

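```bash
python3 - <<'E'
from h import *
np.set_printoptions(precision=4,suppress=True)
P=np.load("P0.npy");x,y,z=P[...,0],P[...,1],P[...,2]
def rect(m,n):
    print(n,m.sum(),cv2.minAreaRect((P[m][:,:2]*1000).astype(np.float32)),"z",np.percentile(z[m],[5,50,95]))
box=(abs(x-.62)<.06)&(abs(y+.135)<.075)
rect(box&(z>.118)&(z<.135),"boxtop")
print("max z in box",np.percentile(z[box],99.5))
rect((abs(x-.62)<.12)&(y>.02)&(y<.25)&(z>.115)&(z<.135),"bricks")
for s in(-1,1):
    m=(abs(x-(.617+s*.049))<.02)&(y<-.02)&(y>-.25)&(z>.057)&(z<.07)&~((abs(y+.135)<.065))
    if m.sum()>20: print("rail",s,np.polyfit(y[m],x[m],1),m.sum())
# ring of lateral bricks: -y front edges
m=(abs(x-.62)<.1)&(y>.02)&(y<.2)&(z>.115)
for lo,hi in((.54,.565),(.675,.70)):
    k=m&(x>lo)&(x<hi);print("brick front y",np.percentile(y[k],[0.5,2]))
k=m&(abs(x-.62)<.03);print("back face y",np.percentile(y[k],[0.5,2]))
E
```

```text
boxtop 649 ((620.698974609375, -128.41384887695312), (101.35474395751953, 80.54390716552734), 88.77287292480469) z [0.1196 0.1235 0.1267]
max z in box 0.12724284408965497
bricks 3256 ((624.5293579101562, 133.68753051757812), (129.00906372070312, 172.6427001953125), 89.70658111572266) z [0.1206 0.1237 0.1265]
rail -1 [0.0158 0.574 ] 175
rail 1 [0.0067 0.6704] 179
brick front y [0.0695 0.0716]
brick front y [0.0689 0.0709]
back face y [0.158  0.1581]
```

Request:
{"fn": "play_rows", "kwargs": {"increments": [{"offset":[0,-20,0],"roll":0.16},{"offset":[0,-20,0],"roll":0.16},{"offset":[0,0,0],"roll":0.17},{"offset":[0,0,0],"roll":0.17},{"offset":[0,0,0],"roll":0.17},{"offset":[0,0,0],"roll":0.17},{"offset":[0,0,0],"roll":0.17}], "fingers": 0.5}}

```text
clock: 2.42
position: [0.2335, 0.5526, 0.3426]
orientation: [-0.707, 0.707, -0.002, 0.002]
wrist_force: [0.1, 0.4, -0.4]
gripper_width: 0.497
```

Request:
{"fn": "play_rows", "kwargs": {"increments": [{"offset":[24.2,0,-48]},{"offset":[24.2,0,-48]},{"offset":[24.2,0,-48]},{"offset":[24.2,0,-48]},{"offset":[24.2,0,-48]},{"offset":[24.2,0,-48]},{"offset":[24.2,0,-48]},{"offset":[24.2,0,-48]}]}}

```text
invalid input at $.increments[0]: expected keys offset, roll
```

Request:
{"fn": "play_rows", "kwargs": {"increments": [{"offset":[24.2,0,-48]},{"offset":[24.2,0,-48]},{"offset":[24.2,0,-48]},{"offset":[24.2,0,-48]},{"offset":[24.2,0,-48]},{"offset":[24.2,0,-48]},{"offset":[24.2,0,-48]},{"offset":[24.2,0,-48]}]}}

```text
invalid input at $.increments[0]: expected keys offset, roll
```

Request:
{"fn": "play_rows", "kwargs": {"increments": [{"offset":[24.2,0,-48],"roll":0},{"offset":[24.2,0,-48],"roll":0},{"offset":[24.2,0,-48],"roll":0},{"offset":[24.2,0,-48],"roll":0},{"offset":[24.2,0,-48],"roll":0},{"offset":[24.2,0,-48],"roll":0},{"offset":[24.2,0,-48],"roll":0},{"offset":[24.2,0,-48],"roll":0}]}}

```text
clock: 3.42
position: [0.4281, 0.1673, 0.3429]
orientation: [0.707, -0.707, -0.001, 0.0]
wrist_force: [0.8, -0.1, 0.7]
gripper_width: 0.501
```

Request:
{"fn": "play_rows", "kwargs": {"increments": [{"offset":[24.2,0,-48],"roll":0},{"offset":[24.2,0,-48],"roll":0},{"offset":[24.2,0,-48],"roll":0},{"offset":[24.2,0,-48],"roll":0},{"offset":[24.2,0,-48],"roll":0},{"offset":[24.2,0,-48],"roll":0},{"offset":[24.2,0,-48],"roll":0},{"offset":[24.2,0,-48],"roll":0}]}}

```text
clock: 4.42
position: [0.6221, -0.2167, 0.3427]
orientation: [0.707, -0.707, -0.0, 0.0]
wrist_force: [0.7, 0.1, 0.4]
gripper_width: 0.5
```

Request:
{"fn": "play_rows", "kwargs": {"increments": [{"offset":[0,45,0],"roll":0},{"offset":[0,45,0],"roll":0},{"offset":[0,45,0],"roll":0},{"offset":[0,40,0],"roll":0},{"offset":[0,12,0],"roll":0},{"offset":[0,0,10],"roll":0},{"offset":[0,0,10],"roll":0},{"offset":[0,0,10],"roll":0}]}}

```text
clock: 5.42
position: [0.6227, -0.1847, 0.1577]
orientation: [-0.706, 0.708, 0.002, 0.001]
wrist_force: [0.2, -0.1, 1.1]
gripper_width: 0.5
```

Request:
{"fn": "play_rows", "kwargs": {"increments": [{"offset":[0,0,15],"roll":0},{"offset":[0,0,20],"roll":0},{"offset":[0,0,20],"roll":0},{"offset":[0,0,20],"roll":0},{"offset":[0,0,20],"roll":0},{"offset":[0,0,20],"roll":0},{"offset":[0,0,20],"roll":0},{"offset":[0,0,20],"roll":0}]}}

```text
clock: 6.42
position: [0.6212, -0.0286, 0.1556]
orientation: [-0.707, 0.707, 0.0, -0.0]
wrist_force: [1.9, -1.9, 0.4]
gripper_width: 0.5
```

Request:
{"fn": "play_rows", "kwargs": {"increments": [{"offset":[0,0,14],"roll":0},{"offset":[0,0,12],"roll":0},{"offset":[0,0,10],"roll":0},{"offset":[0,0,10],"roll":0},{"offset":[0,0,8],"roll":0},{"offset":[0,0,5],"roll":0},{"offset":[0,0,5],"roll":0},{"offset":[0,0,4],"roll":0}]}}

```text
clock: 7.42
position: [0.6212, 0.0382, 0.1556]
orientation: [-0.707, 0.707, 0.0, -0.0]
wrist_force: [-0.1, -1.7, -0.6]
gripper_width: 0.499
```

Request:
{"fn": "play_rows", "kwargs": {"increments": [{"offset":[0,0,3],"roll":0},{"offset":[0,0,3],"roll":0}]}}

```text
clock: 7.68
position: [0.6213, 0.0441, 0.1557]
orientation: [-0.707, 0.707, 0.0, -0.0]
wrist_force: [0.3, -2.1, -0.1]
gripper_width: 0.501
```

Request:
{"fn": "play_rows", "kwargs": {"increments": [{"offset":[0,0,2],"roll":0},{"offset":[0,0,2],"roll":0}]}}

```text
clock: 7.92
position: [0.6219, 0.0461, 0.1557]
orientation: [-0.706, 0.708, 0.001, -0.0]
wrist_force: [1.5, -14.4, -1.2]
gripper_width: 0.498
```

Request:
{"fn": "play_rows", "kwargs": {"increments": [{"offset":[0,0,2],"roll":0},{"offset":[0,0,1],"roll":0}]}}

```text
clock: 8.18
position: [0.622, 0.0463, 0.1558]
orientation: [-0.704, 0.71, 0.001, -0.0]
wrist_force: [0.8, -23.4, -0.4]
gripper_width: 0.502
```

Request:
{"fn": "play_rows", "kwargs": {"increments": [{"offset":[0,0,-10],"roll":0},{"offset":[0,0,-20],"roll":0},{"offset":[0,-45,-15],"roll":0},{"offset":[0,-45,-20],"roll":0},{"offset":[-25,-30,-40],"roll":0},{"offset":[-30,0,-45],"roll":0},{"offset":[-30,0,-45],"roll":0},{"offset":[-30,0,-45],"roll":0}]}}

```text
clock: 9.18
position: [0.5052, -0.1907, 0.276]
orientation: [-0.707, 0.707, 0.001, -0.0]
wrist_force: [0.3, -1.3, -0.9]
gripper_width: 0.498
```

Request:
{"fn": "play_rows", "kwargs": {"increments": [{"offset":[-30,0,-45],"roll":0},{"offset":[-30,0,-25],"roll":0},{"offset":[0,0,0],"roll":0.16},{"offset":[0,0,0],"roll":0.16},{"offset":[0,0,0],"roll":0.16},{"offset":[0,0,0],"roll":0.16},{"offset":[0,0,0],"roll":0.16},{"offset":[0,0,0],"roll":0.16}], "fingers": 1}}

```text
clock: 10.18
position: [0.4462, -0.2594, 0.2757]
orientation: [0.627, -0.626, 0.328, -0.328]
wrist_force: [-1.0, -0.6, 0.0]
gripper_width: 0.998
```

```bash
python3 - <<'E'
from h import *
np.set_printoptions(precision=4,suppress=True)
s=arm.sense(); print(s["position"],s["qpos"],s["clock"])
p=cams.capture("top");P=cloud(p);x,y,z=P[...,0],P[...,1],P[...,2]
m=(abs(x-.62)<.042)&(y<.154)&(y>.0)&(z>.115)&(z<.135)
print("box",cv2.minAreaRect((P[m][:,:2]*1000).astype(np.float32)),np.percentile(y[m],[.5,99.5]))
save(p,"top1.png")
w=cams.capture("wrist"); save(w,"wrist1.png"); print(np.linalg.inv(w["world_to_cam"]))
for l,zz in(("knob",0),("knob_seat",.018)):
    for o in spotter.place_of(w,l)[:2]: print(l,o,px2w(w,*o["position"],z=zz))
W=cloud(w); np.save("W1.npy",W)
m=(np.hypot(W[...,0]-.446,W[...,1]+.26)<.05)&(W[...,2]>.04)&(W[...,2]<.06)&(w["range_z"]>0)
if m.sum()>10: print(m.sum(),cv2.minAreaRect((W[m][:,:2]*1000).astype(np.float32)),W[m].mean(0))
E
```

```text
[ 0.4462 -0.2594  0.2757] [-0.6607  0.2667  1.7232  0.0003  1.1518  0.3036] 10.175
box ((622.3888549804688, 106.38691711425781), (95.29613494873047, 79.22174072265625), 89.76421356201172) [0.0586 0.1539]
[[ 0.5653 -0.8001 -0.2006  0.5028]
 [-0.8249 -0.5484 -0.1373 -0.2218]
 [-0.0001  0.2431 -0.97    0.3581]
 [ 0.      0.      0.      1.    ]]
knob {'position': [185.8, 326.2], 'score': 0.85} [ 0.4489 -0.268   0.    ]
knob_seat {'position': [189.6, 326.3], 'score': 0.72} [ 0.4479 -0.2684  0.018 ]
600 ((454.3868408203125, -262.6562805175781), (55.06917953491211, 13.984972953796387), 20.768959045410156) [ 0.4531 -0.2629  0.05  ]
```

View pics/wrist1.png

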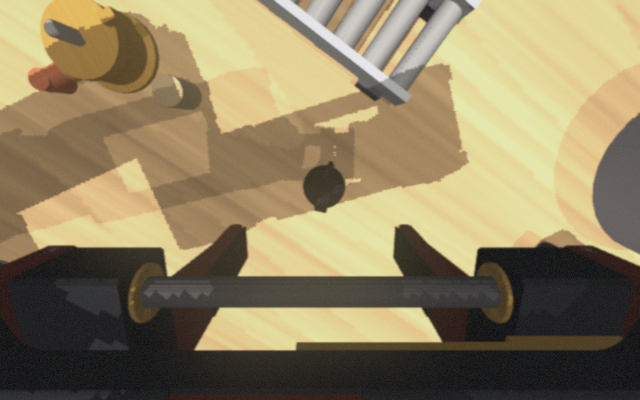

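Request:
{"fn": "play_rows", "kwargs": {"increments": [{"offset":[0,0,0],"roll":0.124},{"offset":[0,0,0],"roll":0.124},{"offset":[5,0,0],"roll":0},{"offset":[0,0,0],"roll":0}]}}

```text
clock: 10.88
position: [0.4485, -0.2643, 0.2757]
orientation: [-0.583, 0.583, -0.4, 0.401]
wrist_force: [-0.7, 0.7, 0.5]
gripper_width: 1.002
```

```bash
cat >> h.py <<'E'
from scipy.spatial.transform import Rotation
def pose():
    s=arm.sense(); q=s["orientation"]; R=Rotation.from_quat(np.r_[q[1:],q[0]]).as_matrix()
    return np.array(s["position"]),R,np.degrees(np.arctan2(R[1,0],R[0,0]))
np.set_printoptions(precision=4,suppress=True)
E
python3 - <<'E'
from h import *
t,R,yaw=pose(); print(t,yaw)
w=cams.capture("wrist"); W=cloud(w)
for l,zz in(("knob",0),("knob_seat",.018)):
    for o in spotter.place_of(w,l)[:1]: print(l,o,px2w(w,*o["position"],z=zz))
ok=w["range_z"]>0
m=(np.hypot(W[...,0]-.448,W[...,1]+.265)<.045)&(W[...,2]>.044)&(W[...,2]<.06)&ok
Q=W[m];r=cv2.minAreaRect((Q[:,:2]*1000).astype(np.float32));print("bar",m.sum(),r,Q.mean(0))
# bar axis via PCA, extents along axis
d=np.linalg.svd(Q[:,:2]-Q[:,:2].mean(0),full_matrices=False)[2][0]; d*=np.sign(d[0])
a=Q[:,:2]@d; b=Q[:,:2]@[-d[1],d[0]]
print("yaw",np.degrees(np.arctan2(d[1],d[0])),"along",np.percentile(a,[0,1,99,100]),"across",np.percentile(b,[1,99]))
lo,hi=np.percentile(a,[1,99])
for q in np.linspace(lo,hi,9)[:-1]:
    k=(a>=q)&(a<q+(hi-lo)/8); print(round(q,4),np.ptp(b[k]).round(4),b[k].mean().round(4))
m=(np.hypot(W[...,0]-.448,W[...,1]+.265)<.04)&(W[...,2]>.015)&(W[...,2]<.031)&ok
print("skirt",cv2.minEnclosingCircle((W[m][:,:2]*1000).astype(np.float32)),m.sum())
# lug from top
P=np.load("P0.npy");x,y,z=P[...,0],P[...,1],P[...,2]
f=(np.hypot(x-.441,y-.009)<.045)&(z>.055)&(z<.065); print("face",cv2.minEnclosingCircle((P[f][:,:2]*1000).astype(np.float32)))
l=(np.hypot(x-.441,y-.009)<.05)&(np.hypot(x-.441,y-.009)>.028)&(z>.066)&(z<.08);print("lug",P[l][:,:2].mean(0),P[l][:,:2].std(0),l.sum())
c=P[l][:,:2].mean(0)-[.441,.009];print(np.degrees(np.arctan2(c[1],c[0])))
e=(np.hypot(x-.441,y-.009)<.1)&(np.hypot(x-.441,y-.009)>.04)&(z>.015)&(x<.42);c=P[e][:,:2].mean(0)-[.441,.009];print("pipe",e.sum(),np.degrees(np.arctan2(c[1],c[0])),P[e].mean(0))
E
```

```text
[ 0.4485 -0.2643  0.2757] -68.96930458598486
knob {'position': [183.2, 323.3], 'score': 0.66} [ 0.4509 -0.2684  0.    ]
bar 589 ((454.22271728515625, -262.7698669433594), (54.54267120361328, 13.29882526397705), 20.89885902404785) [ 0.4527 -0.2633  0.0502]
yaw 20.924315857229754 along [0.3032 0.3036 0.3566 0.3577] across [-0.4143 -0.401 ]
0.3036 0.0133 -0.4074
0.3102 0.0132 -0.4079
0.3169 0.0131 -0.4077
0.3235 0.0131 -0.4075
0.3301 0.013 -0.4076
0.3367 0.013 -0.4076
0.3434 0.0129 -0.4078
0.35 0.0086 -0.4076
skirt ((453.40093994140625, -262.93157958984375), 28.11050796508789) 820
face ((440.2000732421875, 9.404829025268555), 35.792396545410156)
lug [ 0.4729 -0.0098] [0.004  0.0032] 33
-30.521181320077524
pipe 222 148.98804246464871 [0.3884 0.0406 0.0343]
```

Request:
{"fn": "play_rows", "kwargs": {"increments": [{"offset":[-43,-6.7,15],"roll":0},{"offset":[-43,-6.7,15],"roll":0},{"offset":[-43,-6.7,15],"roll":0},{"offset":[-43,-6.7,15],"roll":0},{"offset":[-43,-6.7,15],"roll":0},{"offset":[-43,-6.5,15],"roll":0}]}}

```text
clock: 11.78
position: [0.4404, 0.0108, 0.316]
orientation: [0.582, -0.582, 0.401, -0.401]
wrist_force: [0.3, -0.7, -0.2]
gripper_width: 0.997
```

Request:
{"fn": "play_rows", "kwargs": {"increments": [{"offset":[0,0,0],"roll":0.15},{"offset":[0,0,0],"roll":0.15},{"offset":[0,0,0],"roll":0.15},{"offset":[0,0,0],"roll":0.15},{"offset":[0,0,0],"roll":0.15},{"offset":[0,0,0],"roll":0.154},{"offset":[0,0,0],"roll":0}]}}

```text
clock: 12.65
position: [0.4405, 0.0094, 0.3157]
orientation: [0.349, -0.349, 0.615, -0.615]
wrist_force: [0.6, 0.6, -0.6]
gripper_width: 1.003
```

```bash
python3 - <<'E'
from h import *
t,R,yaw=pose(); print(t,yaw,arm.sense()["qpos"])
w=cams.capture("wrist"); W=cloud(w); save(w,"wrist2.png"); np.save("W2.npy",W)
for l,zz in(("valve",0),("stem_tip",.09)):
    for o in spotter.place_of(w,l)[:1]: print(l,o,px2w(w,*o["position"],z=zz))
x,y,z=W[...,0],W[...,1],W[...,2]; r=np.hypot(x-.44,y-.0095); ok=w["range_z"]>0
f=(r<.048)&(z>.056)&(z<.064)&ok; print("face",cv2.minEnclosingCircle((W[f][:,:2]*1000).astype(np.float32)),np.median(z[f]))
s=(r<.02)&(z>.086)&(z<.095)&ok; Q=W[s]; print("stem",s.sum(),Q.mean(0),cv2.minEnclosingCircle((Q[:,:2]*1000).astype(np.float32)),cv2.minAreaRect((Q[:,:2]*1000).astype(np.float32)))
for a in (-31,):
    d=np.array([np.cos(np.radians(a)),np.sin(np.radians(a))]); n=np.array([-d[1],d[0]])
    print("along flat dir",np.percentile(Q[:,:2]@d,[0,2,98,100]),"across",np.percentile(Q[:,:2]@n,[0,2,98,100]), "tip ctr guess")
l=(r<.05)&(r>.028)&(z>.067)&(z<.08)&ok; print("lug",l.sum(),cv2.minAreaRect((W[l][:,:2]*1000).astype(np.float32)),W[l].mean(0))
E
```

```text
[0.4405 0.0094 0.3157] -120.81402186211966 [-0.1356  0.1119  1.8162 -0.0001  1.2136  1.973 ]
valve {'position': [177.0, 319.3], 'score': 0.78} [0.443  0.0106 0.    ]
stem_tip {'position': [190.4, 317.6], 'score': 0.49} [0.4441 0.0119 0.09  ]
face ((447.37384033203125, 6.811517715454102), 40.34387969970703) 0.06027357120571236
stem 104 [0.4426 0.0091 0.0895] ((442.9950866699219, 9.080507278442383), 6.857234001159668) ((441.9051208496094, 9.49166488647461), (12.031291007995605, 10.11966323852539), 59.57290267944336)
along flat dir [0.3689 0.3691 0.3789 0.379 ] across [0.2297 0.2298 0.2418 0.2418] tip ctr guess
lug 106 ((475.833984375, -10.068304061889648), (8.986448287963867, 13.533102035522461), 59.618900299072266) [ 0.4757 -0.0104  0.0702]
```

View pics/wrist2.png

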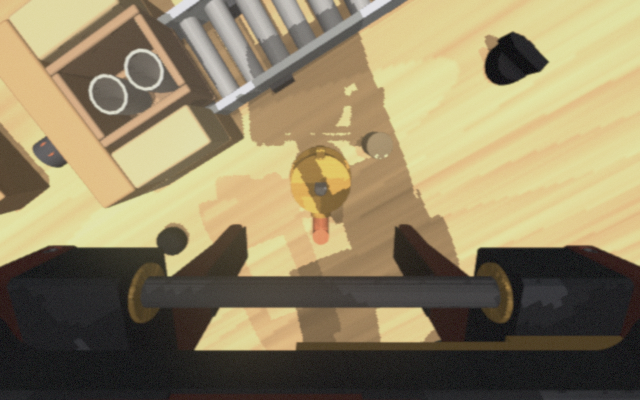

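Request:
{"fn": "play_rows", "kwargs": {"increments": [{"offset":[38.5,6.7,24.5],"roll":0},{"offset":[38.5,6.7,24.5],"roll":0},{"offset":[38.5,6.7,24.5],"roll":0},{"offset":[38.5,6.7,24.5],"roll":0},{"offset":[38.5,6.7,24.5],"roll":0},{"offset":[38.5,6.5,24.5],"roll":0},{"offset":[0,0,0],"roll":-0.15},{"offset":[0,0,0],"roll":-0.15}]}}

```text
clock: 13.8
position: [0.4477, -0.2652, 0.2753]
orientation: [0.438, -0.438, 0.555, -0.555]
wrist_force: [0.5, 0.6, 0.1]
gripper_width: 0.997
```

Request:
{"fn": "play_rows", "kwargs": {"increments": [{"offset":[0,20,0],"roll":-0.15},{"offset":[0,20,0],"roll":-0.15},{"offset":[0,20,0],"roll":-0.15},{"offset":[0,20,0],"roll":-0.155},{"offset":[0,20,0],"roll":0},{"offset":[0,0,0],"roll":0}]}}

```text
clock: 14.55
position: [0.4471, -0.2638, 0.1745]
orientation: [0.583, -0.583, 0.402, -0.399]
wrist_force: [0.4, 0.3, -0.9]
gripper_width: 0.998
```

Request:
{"fn": "play_rows", "kwargs": {"increments": [{"offset":[0,25,0],"roll":0},{"offset":[0,25,0],"roll":0},{"offset":[0,15.5,0],"roll":0},{"offset":[0,0,0],"roll":0}]}}

```text
clock: 15.05
position: [0.4476, -0.2642, 0.1098]
orientation: [-0.582, 0.582, -0.401, 0.4]
wrist_force: [-0.6, 0.4, -0.4]
gripper_width: 0.999
```

Request:
{"fn": "play_rows", "kwargs": {"increments": [{"offset":[0,0,0],"roll":0},{"offset":[0,0,0],"roll":0},{"offset":[0,0,0],"roll":0},{"offset":[0,0,0],"roll":0},{"offset":[0,0,0],"roll":0},{"offset":[0,0,0],"roll":0}], "fingers": 0, "force": 35}}

```text
clock: 15.8
position: [0.4479, -0.2644, 0.1102]
orientation: [-0.582, 0.582, -0.401, 0.401]
wrist_force: [0.2, 0.6, 1.1]
gripper_width: 0.356
```

```bash
python3 - <<'E'
from h import *
t,R,yaw=pose(); s=arm.sense(); print(t,yaw,s["gripper_width"]*88,s["wrist_force"])
w=cams.capture("wrist"); W=cloud(w); save(w,"wrist3.png")
T=(W-t)@R  # tool coords
ok=w["range_z"]>0
m=ok&(abs(T[...,0])<.04)&(abs(T[...,2])<.06)&(T[...,1]>.03)
Q=T[m]; print(m.sum(), Q.min(0) if len(Q) else 0, Q.max(0) if len(Q) else 0)
E
```

```text
[ 0.4479 -0.2644  0.1102] -69.09864890517409 31.3144944629914 [0.2006 0.6013 1.092 ]
15207 [-0.04    0.03   -0.0367] [0.04   0.1124 0.0599]
```

View pics/wrist3.png

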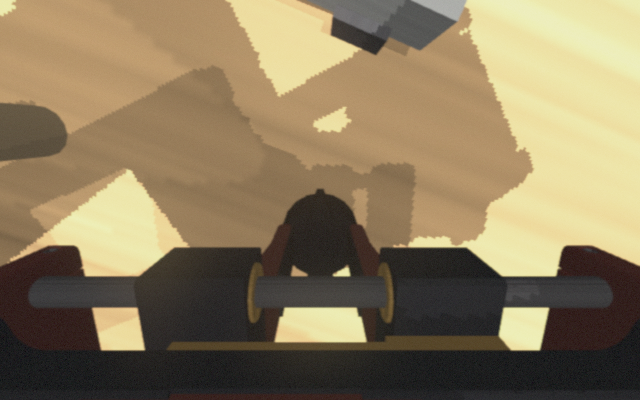

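Request:
{"fn": "play_rows", "kwargs": {"increments": [{"offset":[0,0,0],"roll":0},{"offset":[0,0,0],"roll":0},{"offset":[0,0,0],"roll":0},{"offset":[0,0,0],"roll":0}]}}

```text
clock: 16.35
position: [0.4478, -0.2643, 0.1101]
orientation: [-0.582, 0.582, -0.401, 0.401]
wrist_force: [0.4, 0.3, -2.2]
gripper_width: 0.158
```

```bash
python3 - <<'E'
from h import *
t,R,yaw=pose(); s=arm.sense(); print(t,yaw,s["gripper_width"]*88,s["wrist_force"])
w=cams.capture("wrist"); W=cloud(w); save(w,"wrist4.png")
T=(W-t)@R; ok=w["range_z"]>0
dark=w["color"].max(-1)<70
m=ok&dark&(abs(T[...,0])<.04)&(T[...,2]>-.04)&(T[...,2]<.06)&(W[...,2]>.015)&(W[...,2]<.056)
for lo in np.arange(.018,.056,.004):
    k=m&(W[...,2]>lo)&(W[...,2]<lo+.004); 
    if k.sum()>5: print(round(lo,3),k.sum(),"x",np.percentile(T[k][:,0],[2,98]),"z",np.percentile(T[k][:,2],[2,98]))
E
```

```text
[ 0.4478 -0.2643  0.1101] -69.09744690353936 13.899750667202847 [ 0.4399  0.2882 -2.1923]
0.018 172 x [-0.023   0.0231] z [0.0011 0.0235]
0.022 382 x [-0.0217  0.0227] z [-0.0008  0.0222]
0.026 439 x [-0.0209  0.0225] z [-0.0003  0.0237]
0.03 82 x [-0.0138  0.0155] z [0.0118 0.034 ]
0.034 100 x [-0.0145  0.016 ] z [0.0118 0.0341]
0.038 117 x [-0.0143  0.0159] z [0.0116 0.0339]
0.042 124 x [-0.0144  0.016 ] z [0.0116 0.034 ]
0.046 689 x [-0.0122  0.0137] z [-0.0083  0.0332]
0.05 1345 x [-0.0094  0.0114] z [-0.0084  0.0319]
0.054 68 x [-0.0145  0.0162] z [0.0045 0.0138]
```

```bash
python3 -c "
import cv2;a=cv2.imread('pics/wrist4.png')[160:330,200:440];cv2.imwrite('pics/w4c.png',cv2.resize(a,None,fx=3,fy=3))"
```

```text
(no output)
```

View pics/w4c.png

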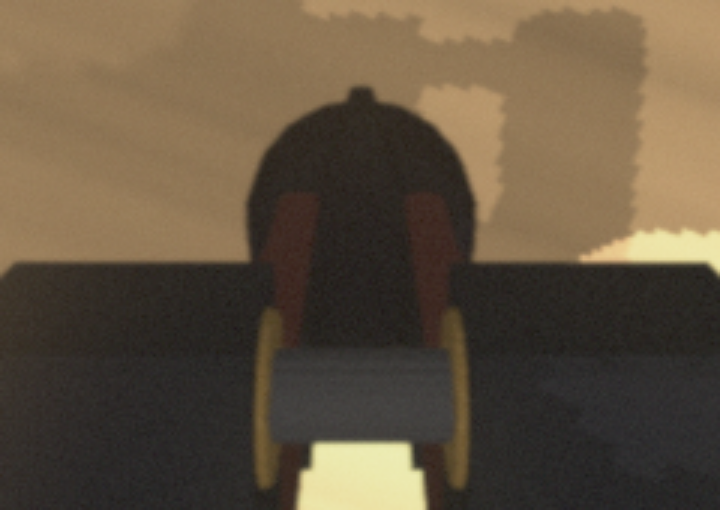

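Request:
{"fn": "play_rows", "kwargs": {"increments": [{"offset":[0,-15,0],"roll":0},{"offset":[0,-35,0],"roll":0},{"offset":[0,-35,0],"roll":0.15},{"offset":[0,-35,0],"roll":0.15},{"offset":[0,0,0],"roll":0.15},{"offset":[0,0,0],"roll":0.15},{"offset":[0,0,0],"roll":0.15},{"offset":[0,0,0],"roll":0.149}]}}

```text
clock: 17.4
position: [0.4479, -0.2643, 0.2313]
orientation: [-0.349, 0.349, -0.615, 0.615]
wrist_force: [-1.3, 0.5, -1.1]
gripper_width: 0.16
```

Request:
{"fn": "play_rows", "kwargs": {"increments": [{"offset":[-39,0,-23.8],"roll":0},{"offset":[-39,0,-23.8],"roll":0},{"offset":[-39,0,-23.8],"roll":0},{"offset":[-39,0,-23.8],"roll":0},{"offset":[-39,0,-23.8],"roll":0},{"offset":[-38.7,0,-23.8],"roll":0},{"offset":[0,0,0],"roll":0},{"offset":[0,0,0],"roll":0}]}}

```text
clock: 18.4
position: [0.4442, 0.0091, 0.2308]
orientation: [-0.351, 0.35, -0.614, 0.614]
wrist_force: [-0.1, 0.0, -0.4]
gripper_width: 0.156
```

```bash
python3 - <<'E'
from h import *
t,R,yaw=pose(); s=arm.sense(); print(t,yaw,s["gripper_width"]*88,s["wrist_force"])
d=np.array([.4438,.0095,t[2]])-t; print("to go tool mm",R.T@d*1000)
w=cams.capture("wrist"); save(w,"wrist5.png"); W=cloud(w); T=(W-t)@R
dark=w["color"].max(-1)<70
m=(w["range_z"]>0)&dark&(abs(T[...,0])<.03)&(T[...,2]>-.04)&(T[...,2]<.06)&(T[...,1]<.067)&(T[...,1]>.054)
print("bar z",np.percentile(T[m][:,2],[2,98]),"tool-y",np.median(T[m][:,1]))
x,y,z=W[...,0],W[...,1],W[...,2]; r=np.hypot(x-.4437,y-.0095)
l=(r<.05)&(r>.028)&(z>.067)&(z<.08)&(w["range_z"]>0); print("lug tool",l.sum(),T[l].mean(0) if l.any() else 0)
E
```

```text
[0.4442 0.0091 0.2308] -120.54894597279225 13.764311117547486 [-0.1216  0.0093 -0.4138]
to go tool mm [-0.0991 -0.0007 -0.523 ]
bar z [-0.0087  0.0326] tool-y 0.059834815953713996
lug tool 196 [0.0007 0.1608 0.0374]
```

View pics/wrist5.png

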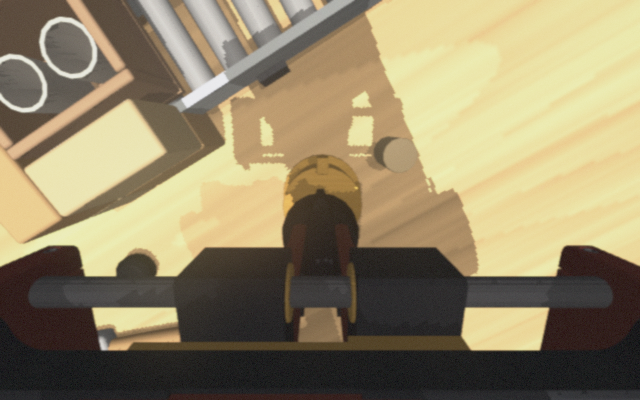

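Request:
{"fn": "play_rows", "kwargs": {"increments": [{"offset":[0,12,-0.5],"roll":0},{"offset":[0,12,0],"roll":0},{"offset":[0,4,0],"roll":0},{"offset":[0,3,0],"roll":0},{"offset":[0,3,0],"roll":0}]}}

```text
clock: 19.08
position: [0.4435, 0.0094, 0.196]
orientation: [-0.35, 0.351, -0.614, 0.614]
wrist_force: [-1.6, -2.8, 1.0]
gripper_width: 0.155
```

Request:
{"fn": "play_rows", "kwargs": {"increments": [{"offset":[0,2,0],"roll":0},{"offset":[0,2,0],"roll":0},{"offset":[0,2,0],"roll":0}]}}

```text
clock: 19.45
position: [0.4433, 0.0094, 0.1902]
orientation: [-0.35, 0.351, -0.614, 0.614]
wrist_force: [-3.5, -5.2, 2.9]
gripper_width: 0.158
```

Request:
{"fn": "play_rows", "kwargs": {"increments": [{"offset":[0.8,2,0],"roll":0},{"offset":[0,2,0],"roll":0},{"offset":[0,2,0],"roll":0}]}}

```text
clock: 19.82
position: [0.4431, 0.0091, 0.184]
orientation: [-0.35, 0.35, -0.614, 0.614]
wrist_force: [-1.7, -3.6, 0.8]
gripper_width: 0.156
```

Request:
{"fn": "play_rows", "kwargs": {"increments": [{"offset":[0,1,0],"roll":0},{"offset":[0,1,0],"roll":0},{"offset":[0,1,0],"roll":0}]}}

```text
clock: 20.2
position: [0.4432, 0.009, 0.1813]
orientation: [-0.35, 0.35, -0.614, 0.614]
wrist_force: [-2.6, -1.8, 4.8]
gripper_width: 0.152
```

Nearly seated; now pressing, checking force against stem travel.

Request:
{"fn": "play_rows", "kwargs": {"increments": [{"offset":[0.3,1,0],"roll":0},{"offset":[0,1,0],"roll":0},{"offset":[0,1,0],"roll":0}], "force": 50}}

```text
clock: 20.58
position: [0.4431, 0.0089, 0.1786]
orientation: [-0.35, 0.35, -0.614, 0.614]
wrist_force: [-2.3, -1.6, 8.8]
gripper_width: 0.159
```

Request:
{"fn": "play_rows", "kwargs": {"increments": [{"offset":[0,1,0],"roll":0},{"offset":[0,1,0],"roll":0},{"offset":[0,1,0],"roll":0},{"offset":[0,0,0],"roll":0}]}}

```text
clock: 21.08
position: [0.4432, 0.0089, 0.1758]
orientation: [-0.35, 0.35, -0.614, 0.614]
wrist_force: [-4.1, -1.9, 10.2]
gripper_width: 0.159
```

Request:
{"fn": "play_rows", "kwargs": {"increments": [{"offset":[0,1,0],"roll":0},{"offset":[0,1,0],"roll":0},{"offset":[0,0,0],"roll":0},{"offset":[0,0,0],"roll":0}]}}

```text
clock: 21.58
position: [0.4432, 0.009, 0.1739]
orientation: [-0.35, 0.35, -0.614, 0.614]
wrist_force: [-4.4, -1.2, 11.1]
gripper_width: 0.154
```

Request:
{"fn": "play_rows", "kwargs": {"increments": [{"offset":[0,0.6,0],"roll":0},{"offset":[0,0,0],"roll":0},{"offset":[0,0,0],"roll":0}]}}

```text
clock: 21.95
position: [0.4433, 0.0089, 0.1738]
orientation: [-0.351, 0.35, -0.614, 0.614]
wrist_force: [-5.4, -0.7, 19.0]
gripper_width: 0.158
```

```bash
python3 - <<'E'
from h import *
t,R,yaw=pose(); F=[]
for i in range(3):
    p=cams.capture("top" if i else "wrist"); F.append(arm.sense()["wrist_force"])
    if i==0: w=p
print(t,yaw,np.mean(F,0),np.array(F)[:,2],arm.sense()["gripper_width"]*88)
T=(cloud(w)-t)@R; dark=w["color"].max(-1)<70
m=(w["range_z"]>0)&dark&(abs(T[...,0])<.006)&(T[...,2]>.012)&(T[...,2]<.034)&(T[...,1]<.075)&(T[...,1]>.04)
print("bar z",np.percentile(T[m][:,2],[2,98]),"tool-y",np.median(T[m][:,1]))
P=cloud(p);x,y,z=P[...,0],P[...,1],P[...,2]
m=(abs(x-.62)<.042)&(y<.154)&(y>0)&(z>.115)&(z<.135);print("box y",np.percentile(y[m],[.5,99.5]))
save(w,"wrist6.png")
E
```

```text
[0.4433 0.0089 0.1738] -120.61521978861563 [-5.516  -1.2286 19.2025] [19.1718 19.1667 19.269 ] 13.930536760802049
bar z [0.0124 0.0335] tool-y 0.059964366033526784
box y [0.0587 0.1539]
```

View pics/wrist6.png

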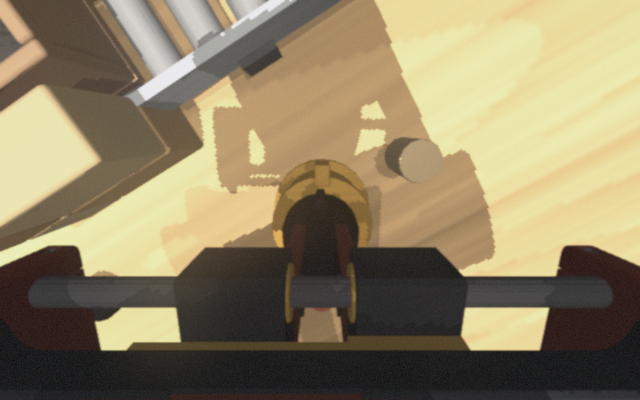

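```bash
python3 -c "
from rig import arm
print(arm.close_job()); s=arm.sense(); print(s['clock'],s['position'],s['wrist_force'])"
```

```text
the job is handed in; nothing more can be done
None
the job is handed in; nothing more can be done
```

The job is done and handed in at about 22 s of the 51 s allowed. No verdict is reported, so what follows rests on my own checks.

**Box:** I pushed it along the rollers until it met the bay's back wall. The push force rose from 2 N to 23 N there. Afterwards its rear end was at y ≈ 0.0587 m, against 0.058 m expected when home, and it had not moved at the last check.

**Knob:** I gripped it by its bar and turned it about 51° so the nose points along the lug. I then pushed it onto the stem and pressed down.
- **Press:** The tool height puts the knob's underside at about 64 mm, which means the stem is fully pressed. The downward force of 19 N, against 13.5 N at the stop, agrees with that.
- **Grip:** The finger opening was 13.9 mm on the 14 mm bar, at a 50 N setting. The knob had not slipped in the fingers, and the grip was still on at hand-in.
- **Alignment:** In the last wrist picture the nose and lug were in line.

**What disagreed or was not measured:**
- The top and wrist cameras differed by about 3 mm in x on the knob. I corrected for that in the approach.
- A sideways force of about 5 N on the knob remained at the end.
- I did not measure the other things again after the moves, but the gripper never came near them.

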